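# Lock the upper filter stage onto the lower one

## Robot

A 7-joint arm with a two-finger parallel gripper is mounted at the origin on a cart in front of the work surface, level with it; the furniture and walls round the work are solid. World frame = base frame: x ahead of the robot, y to its left, z up, the work surface at z = 0. Lengths are in mm, angles in degrees, forces in N, time in s.
With the tool pointing down it reaches from about 425 to 1025 mm from the base axis. Payload 3.6 kg.
Tool frame: the origin (TCP) lies midway between the tips of the shut fingers; the grasp point (between the pads) lies 19 mm behind it; z points along the fingers, y is the line along which they close (so a half turn about z gives the same grasp; the last joint's range is limited). The gripper opens to 85 mm and grips with 20 to 120 N. Pads are 22 mm wide; open, the fingers measure 114 mm over their backs; the gripper's body (76 mm by 85 mm) begins 54 mm behind the grasp point. The pads swing forward as they close: fully open they stand 13 mm farther back than shut.
Start: joints at [-75.029, 33.873, 2.773, 92.16, -1.908, 54.013, -1.931], TCP at [251.863, 679.849, 231.302] pointing down, gripper open.
Joint ranges: [-153.93, 153.93], [-27.13, 128.08], [-72.61, 78.16], [10.71, 143.7], [-87.88, 267.88], [4.46, 118.87], [-176.78, 176.78]. Speed limits (degrees/s): [147.25, 147.25, 180, 180, 180, 180, 180].

## Interface

Orientations are given as [roll, pitch, yaw] about the fixed x, y, z axes, in that order (R = Rz(yaw) Ry(pitch) Rx(roll)).
In Python, from station import sense, cams, env gives the robot as it stands.
- The arm moves only by the tool jog_arm, never from a script. Its argument "deltas" is a list of rows, each an object with "travel": the shift along the tool's x, y, z in cm, a list of three; "dr": the turn, a rotation vector about the tool's x, y, z in rad, a list of three; "jaw": the opening, from -1 (shut) to 1 (fully open). In form: [{"travel": [tx, ty, tz], "dr": [wx, wy, wz], "jaw": jaw}, ...]. A call has 1 to 8 rows; each row is the pose to reach, as a shift and turn from the pose commanded when the call began, along the tool's axes at that moment; what a row does not reach only later rows make up. A row lasts 1/10 s, in which the tool goes at most 50 mm and 8.59 degrees, less where a joint would pass 70% of its speed; a pose out of reach is approached as far as the arm can. A call with a gripper value outside its range is refused whole. The fingers move at their own pace and stop on an object; "squeeze" is the grip in N (left out, the last holds). Time passes only in rows, so rows that repeat a pose let the fingers close. It gives the time, the measured TCP pose, the force, the opening and the grip force at its end, in the units of the state.
- sense(): the state, without advancing time (a new reading comes with each control period).
- cams.snapshot(name): name is "scene" or "top" or "wrist"; returns (picture, depth): 384x512x3 uint8, red, green, blue; 384x512 float32, mm along the optical axis (not along the pixel's ray), 0 where there is no reading.
- cams.camera_info(name): a dict with "mtx" (3x3 intrinsics, pixels), "D" ([k1, k2, p1, p2, k3] as OpenCV has them; the pictures are not rectified), "origin" and "orientation" of the camera in the world. Camera axes: x right, y up, looking along -z (the intrinsics and any distortion apply to the point x, -y, -z); pixel columns grow to the right and rows downward; lengths in mm; the calibration is good to about 2 mm. A picture is of the moment at which its call begins: read the wrist's pose just before it. camera_info takes no time and is no camera call; for the wrist camera it gives the pose at the moment of the call.
- env.finish_job(): hands the job in; it is judged then, once.
Trained networks look in the newest picture that a camera, given by its name, has taken for a name from the list of things; names that differ only in an ending like _2 or _b are one class to them, and where a whole thing is asked for, a point or a joint stands for the part that bears it (a point fixed in the world has none). Each returns a list of dicts, best first, with "conf" (0 to 1); they miss things now and then, are a little off and sometimes report something else, mostly with a low value. They report only what shows in the picture. A call takes as long as a camera call. They do not tell look-alikes from the thing itself.
- cams.spot_in(name, camera): "location" ([row, column] in pixels, amid what is visible of it).
The state is a dict: "clock": time; "joints": joint angles; "joint_velocities": joint speeds; "effort": joint torques, N m; "ee_pos": TCP position; "tool_rot": TCP orientation; "wrist_force": force on the tool from outside, world axes, zero at the start; "ft_torque": the same for the moment, N m; "gripper_width": finger opening in mm; "grasp_force": force on a finger pad.
Only numpy, scipy, OpenCV 4.12 (cv2) and the standard library are available. Lean on these libraries where they do the work, as an engineer would, in place of code of your own. Each camera call takes 0.05 s, during which the arm holds its last target. There are 200 camera calls.

## Task

Stack the compressed-air filter: set the loose blue and black upper stage upright on the lower stage that is bolted to the bench, with its two lugs over the two slots at the green marks so that it drops all the way in, then turn it clockwise (seen from above) until it stops with its lugs at the red marks, and let go. Leave the wrench, the lug nut and the paste tin where they lie.

Things in the scene. Friction and masses are not known exactly. Their poses are not given: they have to be found in the camera images.
- upper_stage_mid (a point): Centre, half-way up, of the loose upper stage: 90 mm tall, 0.28 kg, stands upright, z up. Tapered nose (radius 18 mm at the bottom, 25 mm from 7 mm up), blue body of radius 25 mm up to 45 mm, black grip block with flat sides from 45 to 87 mm (54 mm along its x, 44 mm along its y), blue top. Lugs along +x and -x, as is the white line on top. A half turn about z changes nothing.
- upper_lug (a point): Outer end of one of the two equal, opposite steel lugs of the upper stage, on its +x axis, 33 mm from the centre line and 12 mm above its bottom (mid-height of the lug). Each lug is 14 mm wide and 8 mm high. Axes as the upper stage's.
- lower_stage: Lower stage, fixed: flange 104 x 104 x 10 mm, grey round body of outer radius 41 mm, rim 55 mm above the bench. Origin: centre of the underside, z up. Inside: floor 30 mm above the bench, wall radius 35.5 mm, steel ledge (inner radius 27.5 mm, 48.5 to 55 mm above the bench) with two slots. Red marks, where the locked lugs point, are on its +x and -x. When seated, the upper stage's centre is 75 mm above the bench.
- lower_slot (a point): Middle of one of the two opposite slots in the ledge, about 26 mm wide, at a green mark: 31 mm from the lower stage's centre line, at rim height, 75 degrees counter-clockwise (from above) of its +x. Lugs drop through the slots, then turn 75 degrees clockwise under the ledge to a solid stop; the other way is blocked. Only light friction resists; nothing springs back. Axes as the lower stage's.
- wrench: Adjustable wrench, bystander, 53 x 214 x 12 mm, lying loose on the bench near the robot, long axis y; origin at the centre of its underside.
- nut: Lug nut, bystander, 24 mm across and 28 mm tall, standing loose on the bench between the two stages; origin at the centre of its underside.
- tin: Paste tin with green lid, bystander, 78 mm across and 30 mm tall, loose on the bench beyond the stages; origin at the centre of its underside.
There are look-alikes about, which are no part of the job. Leave any turquoise look-alike of the part that bears upper_stage_mid alone.

How it is judged:
By the outcome, as a careful person would: the job done as asked, in the order asked, and still so for the second after the job is handed in, with the robot touching nothing.
It also fails if it takes over 42 s, if anything falls off the work surface, if the arm or the gripper's body presses on something with over 40 N, if the wrist force passes 120 N, or if a joint passes its speed limit or range.

## Working session

There is one attempt and no reset: what is moved stays moved. The work goes in short steps, Python scripts to look and compute and a tool call to move; the robot and the scene stay as the last step left them, time stands still between calls to the robot, and variables do not carry over. Pictures are saved under pics/ and viewed, at most 10 in all, crops included, and the job is handed in when it is done.

Besides the shell and the picture viewer there is one more tool, called after "Emit:" in YAML: its name, and indented under it one key for each argument. jog_arm: Moves the arm, as the interface text tells. Its arguments: {"type":"object","properties":{"deltas":{"type":"array","items":{"type":"object","properties":{"travel":{"type":"array","items":{"type":"number"}},"dr":{"type":"array","items":{"type":"number"}},"jaw":{"type":"number"}}}},"squeeze":{"type":"number"}},"required":["deltas"]}

```bash
mkdir -p pics
cat > h.py <<'E'
import numpy as np, cv2
from scipy.spatial.transform import Rotation as R
from station import sense, cams, env
def info(n):
    c=cams.camera_info(n); o=np.array(c['orientation'],float)
    M=o if o.shape==(3,3) else R.from_euler('xyz',o,degrees=True).as_matrix()
    return np.array(c['mtx'],float),np.array(c['D'],float),np.array(c['origin'],float),M
def ray(n,rc,I=None):
    K,D,o,M=I or info(n)
    p=cv2.undistortPoints(np.array([[[rc[1],rc[0]]]],float),K,D)[0,0]
    return o,M@np.array([p[0],-p[1],-1])
def atz(n,rc,z,I=None):
    o,d=ray(n,rc,I); return o+d*(z-o[2])/d[2]
def atd(n,rc,dep,I=None):
    o,d=ray(n,rc,I); return o+d*dep[int(rc[0]),int(rc[1])]
def save(n,im): cv2.imwrite('pics/'+n+'.png',im[:,:,::-1])
E
python3 - <<'E'
from h import *
np.set_printoptions(precision=1,suppress=True)
s=sense(); print({k:s[k] for k in('clock','ee_pos','tool_rot','gripper_width')})
a=[]
for n in('scene','top'):
    print(n,cams.camera_info(n))
    im,d=cams.snapshot(n); a.append(im); np.savez('pics/'+n,im=im,d=d)
    for t in('upper_stage_mid','upper_lug','lower_stage','lower_slot','nut','tin','wrench'):
        for q in cams.spot_in(t,n)[:4]:
            print(t,np.array(q['location']),round(q['conf'],2),atd(n,q['location'],d))
save('a_scene',a[0]);save('a_top',a[1])
E
```

```text
{'clock': 0.0, 'ee_pos': array([251.6, 679.1, 230.2]), 'tool_rot': array([-179.9,    0. ,  159.7]), 'gripper_width': 85.36576077851825}
scene {'mtx': array([[431.1,   0. , 251.8],
       [  0. , 431.1, 191.7],
       [  0. ,   0. ,   1. ]]), 'D': array([-0.1,  0. ,  0. ,  0. ,  0. ]), 'origin': array([ 160.8, -590.9,  731.9]), 'orientation': array([ 46.5,  -0.4, -33.4])}
upper_stage_mid [215.2 298.5] 0.7 [ 595.7 -121.5   63.5]
upper_stage_mid [255.6 319.7] 0.56 [ 552.4 -240.8   82.1]
upper_stage_mid [288.2 280.1] 0.56 [ 446.1 -258.5   81.8]
upper_lug [285.4 280.5] 0.74 [ 448.1 -256.6   86.7]
upper_lug [253.9 320.2] 0.67 [ 554.  -239.8   85.1]
upper_lug [236.  255.3] 0.6 [ 478.1 -131.1   80. ]
lower_stage [159.8 190.6] 0.58 [499.2 193.1  43. ]
lower_slot [157.9 189.4] 0.63 [497.5 195.3  48.4]
tin [143.5 262.7] 0.91 [702.  166.5  27.4]
tin [207.6 249.5] 0.52 [542.2 -12.6  23.3]
wrench [243.1 181.6] 0.95 [368.5  -7.1   4.3]
top {'mtx': array([[436.5,   0. , 260.1],
       [  0. , 436.5, 193.1],
       [  0. ,   0. ,   1. ]]), 'D': array([-0.,  0.,  0.,  0.,  0.]), 'origin': array([431.2,  -7.5, 902.6]), 'orientation': array([  6.5,   1.6, -90.9])}
upper_stage_mid [224.8 391.3] 0.89 [ 461.  -229.5   87.8]
upper_stage_mid [169.  378.3] 0.85 [ 565.9 -209.5   90.6]
upper_stage_mid [212.7 322.8] 0.69 [ 485.8 -103.1   88.3]
upper_stage_mid [149.5 318.2] 0.56 [605.9 -98.3  87.9]
upper_lug [224.6 395. ] 0.92 [ 461.2 -235.8   90.1]
upper_lug [213.4 327.1] 0.79 [ 484.4 -111.1   88.1]
upper_lug [167.4 379.1] 0.64 [ 568.9 -211.2   90.4]
upper_lug [151.4 320.7] 0.56 [ 602.3 -103.    87.3]
lower_stage [204.2 159.1] 0.78 [513.5 221.9  21.1]
lower_stage [169.1 382.6] 0.64 [ 565.5 -217.5   91. ]
lower_slot [205.  159.9] 0.84 [511.6 219.4  24.2]
nut [205.1 157.3] 0.57 [511.8 225.9  20.1]
nut [185.5 270.8] 0.52 [546.6  -7.1  29.1]
tin [117.4 182.1] 0.82 [692.2 173.7  29.9]
wrench [270.8 260.6] 0.77 [375.7  16.6  10.2]
```

View pics/a_top.png

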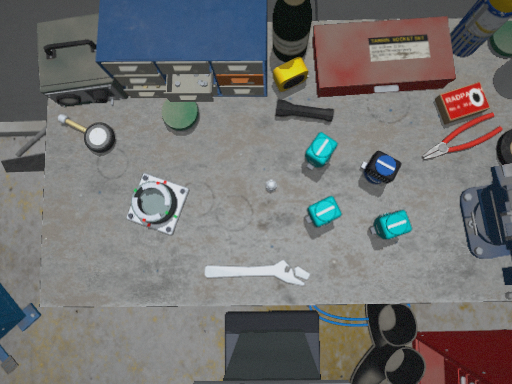

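View pics/a_scene.png

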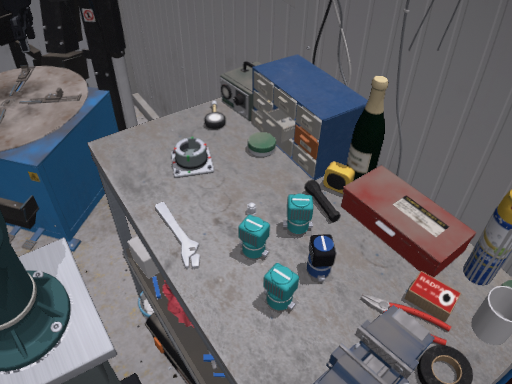

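The top view shows four candidates for the upper stage: turquoise at (row 225, col 391), (212, 323) and (150, 319), and blue/black with a blue top at (168, 382). I choose (168, 382), and it also shows as blue/black in the scene view at (255, 320). The lower stage is at (204, 157). Next is one close crop, with measurements.

Run:
```python
from h import *
np.set_printoptions(precision=1,suppress=True)
z=np.load('pics/top.npz'); im,d=z['im'],z['d']; I=info('top')
def big(r,c,h=30): return cv2.resize(im[r-h:r+h,c-h:c+h],(400,400),interpolation=cv2.INTER_CUBIC)
save('b',np.hstack([big(168,382,26),big(204,157,36)]))
hsv=cv2.cvtColor(im,cv2.COLOR_RGB2HSV)
def sub(m,r0,r1,c0,c1):
    q=np.argwhere(m[r0:r1,c0:c1]); return q+[r0,c0]
# white line
w=sub((hsv[...,1]<90)&(hsv[...,2]>150)&(d<I[2][2]-70),150,190,362,400)
P=np.array([atz('top',p,90,I) for p in w]); c=P.mean(0);u,s,v=np.linalg.svd(P-c)
print('line',len(w),c,s,np.degrees(np.arctan2(v[0,1],v[0,0])))
# all pts with height>80
Q=np.array([atd('top',(r,cc),d,I) for r in range(150,190) for cc in range(362,402)])
t=Q[(Q[:,2]>82)&(Q[:,2]<95)]; print('top',len(t),t.mean(0), cv2.minAreaRect(t[:,:2].astype(np.float32)))
# lower stage
Q=np.array([atd('top',(r,cc),d,I) for r in range(165,245) for cc in range(117,197)])
rim=Q[(Q[:,2]>48)&(Q[:,2]<62)]; print('rim',len(rim),cv2.minEnclosingCircle(rim[:,:2].astype(np.float32)),rim[:,2].mean())
fl=Q[(Q[:,2]>6)&(Q[:,2]<15)]; print('flange',cv2.minAreaRect(fl[:,:2].astype(np.float32)))
c=np.array(cv2.minEnclosingCircle(rim[:,:2].astype(np.float32))[0])
for nm,m in(('red',((hsv[...,0]<8)|(hsv[...,0]>172))&(hsv[...,1]>110)),('green',(hsv[...,0]>40)&(hsv[...,0]<85)&(hsv[...,1]>110)&(hsv[...,2]>70))):
    n,l,st,ce=cv2.connectedComponentsWithStats(m[165:245,117:197].astype(np.uint8))
    for i in range(1,n):
        if st[i,4]>2:
            rc=ce[i][::-1]+[165,117]; p=atz('top',rc,55,I); e=p[:2]-c
            print(nm,st[i,4],rc,p,np.hypot(*e),np.degrees(np.arctan2(e[1],e[0])))
```

```text
line 62 [ 574.2 -222.9   90. ] [90.9 21.   0. ] -115.4093356607757
top 611 [ 572.7 -222.1   87.8] ((573.0360107421875, -222.8782196044922), (53.51134490966797, 44.2479248046875), 59.166893005371094)
rim 687 ((516.1480102539062, 229.62213134765625), 41.53253936767578) 54.24183701277778
flange ((502.3575439453125, 237.8544464111328), (110.3980941772461, 136.00009155273438), 69.10009002685547)
red 5 [182.4 157.8] [553.7 216.1  55. ] 39.917350530469804 -19.749826843310704
red 7 [182.1 164.3] [554.  203.2  55. ] 46.15627306999804 -34.97016058727067
red 8 [219.8 143.8] [480.3 243.2  55. ] 38.381310276905815 159.21155937289763
red 9 [224.6 148.3] [470.7 234.   55. ] 45.65475097027391 174.47871527683523
green 9 [190. 135.] [539.4 261.7  55. ] 39.606450625728286 53.97432551317564
green 11 [212.5 166.6] [493.9 198.   55. ] 38.7278196687216 -125.14561832304626
green 6 [215.8 174.8] [487.  181.7  55. ] 56.119761540250686 -121.34580796952652
```

View pics/b.png

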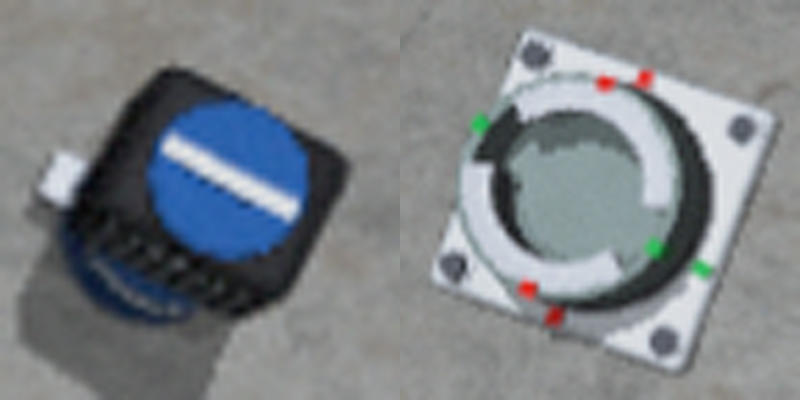

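The left crop shows the blue-topped black block of the right part, with its white line running from (165,147) to (295,212) and a lug at left (62,178). The right crop shows the lower stage with clear red and green marks. In world coordinates:
- **Upper stage:** about (573, -223), line at about 64.5°.
- **Lower stage:** centre (516.6, 229.7), red axis -20.4°, slots 54.5°.

I'm starting the move.

Emit:
jog_arm:
  deltas:
    - {"travel": [-30.7, -26.0, 0], "dr": [0, 0, 0.55], "jaw": 1}
    - {"travel": [-30.7, -26.0, 0], "dr": [0, 0, 0.55], "jaw": 1}
    - {"travel": [-30.7, -26.0, 0], "dr": [0, 0, 0.55], "jaw": 1}
    - {"travel": [-30.7, -26.0, 0], "dr": [0, 0, 0.55], "jaw": 1}
    - {"travel": [-30.7, -26.0, 0], "dr": [0, 0, 0.55], "jaw": 1}
    - {"travel": [-30.7, -26.0, 0], "dr": [0, 0, 0.55], "jaw": 1}
    - {"travel": [-30.7, -26.0, 0], "dr": [0, 0, 0.55], "jaw": 1}
    - {"travel": [-30.7, -26.0, 0], "dr": [0, 0, 0.55], "jaw": 1}

```text
clock: 1.6
ee_pos: [449.2, 329.8, 231.7]
tool_rot: [179.9, -0.0, 128.2]
wrist_force: [0.6, 0.4, 0.4]
gripper_width: 85.2
grasp_force: 0.0
```

```bash
cat >> h.py <<'E'
def to(x,y,z,yaw):
    s=sense(); Rm=R.from_euler('xyz',s['tool_rot'],degrees=True)
    t=Rm.inv().apply(np.array([x,y,z])-s['ee_pos'])/10
    r=(Rm.inv()*R.from_euler('xyz',[180,0,yaw],degrees=True)).as_rotvec()
    print('to',np.round(t,2),np.round(r,3),'| at',s['clock'],np.round(s['ee_pos'],1),np.round(s['tool_rot'],1),'j',np.round(s['joints'],0),'F',np.round(s['wrist_force'],1),'T',np.round(s['ft_torque'],2),round(s['gripper_width'],1))
E
python3 -c "
from h import *
to(540,-60,230,96)"
```

```text
to [-36.26 -16.96   0.15] [ 0.001 -0.     0.562] | at 1.6 [449.2 329.8 231.7] [179.9  -0.  128.2] j [-51.  22.  13. 114.  -7.  44.   4.] F [0.6 0.4 0.4] T [-0.   -0.06 -0.01] 85.2
```

Emit:
jog_arm:
  deltas:
    - {"travel": [-36.3, -17.0, 0.1], "dr": [0, 0, 0.56], "jaw": 1}
    - {"travel": [-36.3, -17.0, 0.1], "dr": [0, 0, 0.56], "jaw": 1}
    - {"travel": [-36.3, -17.0, 0.1], "dr": [0, 0, 0.56], "jaw": 1}
    - {"travel": [-36.3, -17.0, 0.1], "dr": [0, 0, 0.56], "jaw": 1}
    - {"travel": [-36.3, -17.0, 0.1], "dr": [0, 0, 0.56], "jaw": 1}
    - {"travel": [-36.3, -17.0, 0.1], "dr": [0, 0, 0.56], "jaw": 1}
    - {"travel": [-36.3, -17.0, 0.1], "dr": [0, 0, 0.56], "jaw": 1}
    - {"travel": [-36.3, -17.0, 0.1], "dr": [0, 0, 0.56], "jaw": 1}

```text
clock: 2.4
ee_pos: [539.2, -60.0, 230.7]
tool_rot: [179.9, -0.0, 96.1]
wrist_force: [1.0, 0.1, 0.9]
gripper_width: 85.5
grasp_force: 0.0
```

```bash
python3 -c "
from h import *
to(573,-222.5,230,64.5)
print(cams.camera_info('wrist'))"
```

```text
to [-16.51   1.64   0.07] [ 0.001 -0.     0.551] | at 2.4 [539.2 -60.  230.7] [179.9  -0.   96.1] j [-17.  22.  25. 117. -13.  44.  22.] F [1.  0.1 0.9] T [ 0.04 -0.03  0.03] 85.5
{'mtx': array([[335.72708232,   0.        , 255.44373224],
       [  0.        , 335.72708232, 193.48576269],
       [  0.        ,   0.        ,   1.        ]]), 'D': array([0.01737933, 0.        , 0.        , 0.        , 0.        ]), 'origin': array([531.10371755,  21.44232415, 373.92660522]), 'orientation': array([-18.47158036,  -0.09081287,   6.09990877])}
```

Emit:
jog_arm:
  deltas:
    - {"travel": [-16.5, 1.6, 2.0], "dr": [0, 0, 0.55], "jaw": 1}
    - {"travel": [-16.5, 1.6, 2.0], "dr": [0, 0, 0.55], "jaw": 1}
    - {"travel": [-16.5, 1.6, 2.0], "dr": [0, 0, 0.55], "jaw": 1}
    - {"travel": [-16.5, 1.6, 2.0], "dr": [0, 0, 0.55], "jaw": 1}
    - {"travel": [-16.5, 1.6, 2.0], "dr": [0, 0, 0.55], "jaw": 1}

```text
clock: 2.9
ee_pos: [571.9, -225.0, 210.4]
tool_rot: [179.9, 0.2, 64.2]
wrist_force: [-1.1, 0.3, 0.4]
gripper_width: 85.1
grasp_force: 0.0
```

Run:
```python
from h import *
np.set_printoptions(precision=1,suppress=True)
I=info('wrist'); im,d=cams.snapshot('wrist'); save('c',im); np.savez('pics/c',im=im,d=d)
Q=np.array([[atd('wrist',(r,c),d,I) for c in range(512)] for r in range(384)])
hsv=cv2.cvtColor(im,cv2.COLOR_RGB2HSV)
near=(np.hypot(Q[...,0]-573,Q[...,1]+222)<40)
w=near&(hsv[...,1]<90)&(hsv[...,2]>150)&(Q[...,2]>80)
rc=np.argwhere(w); P=np.array([atz('wrist',p,90,I) for p in rc]); c=P.mean(0); v=np.linalg.svd(P-c)[2]
print('line',len(P),c,rc.mean(0),np.degrees(np.arctan2(v[0,1],v[0,0])))
t=Q[near&(Q[...,2]>80)&(Q[...,2]<96)]; print('top',len(t),t.mean(0),cv2.minAreaRect(t[:,:2].astype(np.float32)),np.median(t[:,2]))
b=near&(hsv[...,0]>100)&(hsv[...,0]<125)&(hsv[...,1]>120)&(Q[...,2]>80)
print('blue',Q[b].mean(0)); print(cams.spot_in('upper_stage_mid','wrist')[:2])
to(c[0],c[1],45,64.5)
```

```text
line 190 [ 578.2 -216.8   90. ] [174.4 257.1] -120.23106622971227
top 3196 [ 575.6 -221.    88.4] ((574.5394897460938, -223.5441436767578), (54.19172286987305, 45.39455795288086), 60.413997650146484) 89.5040908501667
blue [ 574.7 -222.5   90.3]
[{'location': [177.3, 254.8], 'conf': 0.92}, {'location': [234.1, 162.9], 'conf': 0.91}]
to [ 0.5  0.5 16.5] [-0. -0.  0.] | at 3.0 [ 572.  -219.9  210. ] [-179.9   -0.    64.7] j [ -5.  30.  32. 109. -22.  47.  13.] F [-0.5  1.  -0.2] T [-0.  0.  0.] 85.6
```

View pics/c.png

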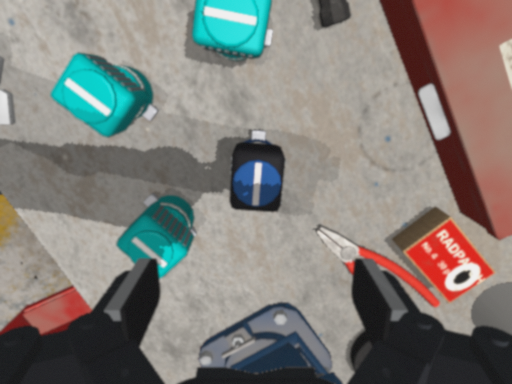

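The wrist view shows the blue/black stage at (row 177, col 257), the turquoise look-alikes clear of the finger path, and the grip block axis at about 60°. Descending.

Emit:
jog_arm:
  deltas:
    - {"travel": [-0.17, 0.36, 3], "dr": [0, 0, 0.08], "jaw": 1}
    - {"travel": [-0.17, 0.36, 7], "dr": [0, 0, 0.08], "jaw": 1}
    - {"travel": [-0.17, 0.36, 10], "dr": [0, 0, 0.08], "jaw": 1}
    - {"travel": [-0.17, 0.36, 13], "dr": [0, 0, 0.08], "jaw": 1}
    - {"travel": [-0.17, 0.36, 15.5], "dr": [0, 0, 0.08], "jaw": 1}
    - {"travel": [-0.17, 0.36, 16.5], "dr": [0, 0, 0.08], "jaw": 1}
    - {"travel": [-0.17, 0.36, 16.5], "dr": [0, 0, 0.08], "jaw": 1}

```text
clock: 3.7
ee_pos: [574.1, -221.3, 44.4]
tool_rot: [-179.8, -0.1, 60.1]
wrist_force: [-0.7, 1.1, -0.1]
gripper_width: 85.5
grasp_force: 0.0
```

Emit:
jog_arm:
  deltas:
    - {"travel": [0, 0, 0], "dr": [0, 0, 0], "jaw": -1}
    - {"travel": [0, 0, 0], "dr": [0, 0, 0], "jaw": -1}
    - {"travel": [0, 0, 0], "dr": [0, 0, 0], "jaw": -1}
    - {"travel": [0, 0, 0], "dr": [0, 0, 0], "jaw": -1}
    - {"travel": [0, 0, 0], "dr": [0, 0, 0], "jaw": -1}
    - {"travel": [0, 0, 0], "dr": [0, 0, 0], "jaw": -1}
    - {"travel": [0, 0, 0], "dr": [0, 0, 0], "jaw": -1}
    - {"travel": [0, 0, 0], "dr": [0, 0, 0], "jaw": -1}
  squeeze: 50

```text
clock: 4.5
ee_pos: [575.2, -223.7, 46.8]
tool_rot: [179.9, -0.1, 60.0]
wrist_force: [-0.6, 1.1, 5.6]
gripper_width: 43.4
grasp_force: 51.0
```

Emit:
jog_arm:
  deltas:
    - {"travel": [0, 0, -2], "dr": [0, 0, 0], "jaw": -1}
    - {"travel": [0, 0, -6], "dr": [0, 0, 0], "jaw": -1}
    - {"travel": [0, 0, -11], "dr": [0, 0, 0], "jaw": -1}
    - {"travel": [0, 0, -15], "dr": [0, 0, 0], "jaw": -1}
    - {"travel": [0, 0, -15], "dr": [0, 0, 0], "jaw": -1}
    - {"travel": [0, 0, -15], "dr": [0, 0, 0], "jaw": -1}

```text
clock: 5.1
ee_pos: [574.6, -223.4, 196.0]
tool_rot: [179.9, -0.1, 60.0]
wrist_force: [-0.0, -0.5, -4.0]
gripper_width: 43.5
grasp_force: 52.0
```

Run:
```python
from h import *
np.set_printoptions(precision=1,suppress=True)
s=sense();I=info('wrist'); im,d=cams.snapshot('wrist'); save('d',im); np.savez('pics/d',im=im,d=d)
Rm=R.from_euler('xyz',s['tool_rot'],degrees=True)
Q=np.array([[atd('wrist',(r,c),d,I) for c in range(512)] for r in range(384)])
T=Rm.inv().apply((Q-s['ee_pos']).reshape(-1,3)).reshape(Q.shape)
hsv=cv2.cvtColor(im,cv2.COLOR_RGB2HSV)
near=(np.hypot(T[...,0],T[...,1])<45)&(d>0)
b=near&(hsv[...,0]>100)&(hsv[...,0]<128)&(hsv[...,1]>120)
for lo in range(-60,60,10):
    m=b&(T[...,2]>=lo)&(T[...,2]<lo+10)
    if m.sum()>5: print('blue',lo,m.sum(),T[m].mean(0),T[m].min(0),T[m].max(0))
w=near&(hsv[...,1]<80)&(hsv[...,2]>140)
rc=np.argwhere(w); print(len(rc), T[w].mean(0))
to(516.6,229.7,220,54.5)
```

```text
blue -50 6679 [  2.    0.5 -43.6] [-21.9 -19.4 -45.6] [ 20.1  20.4 -40. ]
blue -40 57 [ -3.8   1.5 -38.8] [-25.5 -20.5 -40. ] [ 17.5  22.  -34.9]
blue -10 45 [26.6 -0.3 -5. ] [ 26.1 -15.6  -6. ] [27.  15.9 -3.7]
blue 0 102 [24.  -0.1  4.1] [23.  -8.7  0.9] [25.1  8.3  6.4]
blue 10 192 [22.4 -0.4 17.7] [ 17.2 -17.5  14.5] [24.9 16.9 19.9]
blue 20 368 [21.5 -0.7 24.6] [ 13.5 -20.7  20. ] [25.  19.5 29.9]
blue 30 91 [20.5 -1.  32.3] [ 13.7 -19.9  30. ] [23.5 19.8 35.4]
5644 [ 10.6   5.2 128.3]
to [ 36.3 -27.6  -2.5] [-0.  -0.   0.1] | at 5.15 [ 573.6 -222.7  194.4] [-179.9   -0.    60. ] j [ -6.  32.  33. 110. -24.  45.  10.] F [-1.   0.5 -4.3] T [0. 0. 0.] 43.2
```

View pics/d.png

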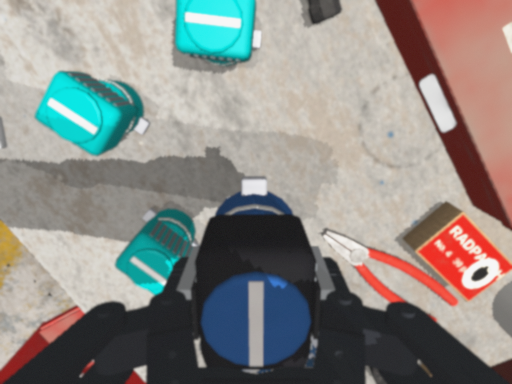

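The wrist view shows the part gripped squarely: blue top at (320, 257), front lug at (186, 254). It sits within about 1 mm of the tool axis, with its bottom about 45 mm below the TCP. I'll move to 100 mm short of the lower stage and look at it from close by.

Emit:
jog_arm:
  deltas:
    - {"travel": [5, -5, -2], "dr": [0, 0, 0.02], "jaw": -1}
    - {"travel": [8, -8.6, -2.5], "dr": [0, 0, 0.05], "jaw": -1}
    - {"travel": [11, -12, -2.5], "dr": [0, 0, 0.1], "jaw": -1}
    - {"travel": [14.5, -16, -2.5], "dr": [0, 0, 0.1], "jaw": -1}
    - {"travel": [18, -19.5, -2.5], "dr": [0, 0, 0.1], "jaw": -1}
    - {"travel": [21.5, -23, -2.5], "dr": [0, 0, 0.1], "jaw": -1}
    - {"travel": [24.5, -26.5, -2.5], "dr": [0, 0, 0.1], "jaw": -1}
    - {"travel": [26.4, -28.6, -2.5], "dr": [0, 0, 0.1], "jaw": -1}

```text
clock: 5.95
ee_pos: [456.0, 150.4, 218.3]
tool_rot: [-179.8, 0.2, 54.4]
wrist_force: [0.6, 0.3, -3.3]
gripper_width: 43.7
grasp_force: 52.4
```

Emit:
jog_arm:
  deltas:
    - {"travel": [0, 0, 0], "dr": [0, 0, 0], "jaw": -1}
    - {"travel": [0, 0, 0], "dr": [0, 0, 0], "jaw": -1}
    - {"travel": [0, 0, 0], "dr": [0, 0, 0], "jaw": -1}
    - {"travel": [0, 0, 0], "dr": [0, 0, 0], "jaw": -1}

```text
clock: 6.35
ee_pos: [459.1, 146.1, 219.9]
tool_rot: [180.0, 0.1, 54.1]
wrist_force: [-0.6, 0.3, -3.4]
gripper_width: 43.2
grasp_force: 52.5
```

Run:
```python
from h import *
np.set_printoptions(precision=1,suppress=True)
to(516.6,229.7,130,54.5)
I=info('wrist'); im,d=cams.snapshot('wrist'); save('e',im); np.savez('pics/e',im=im,d=d)
Q=np.array([[atd('wrist',(r,c),d,I) for c in range(512)] for r in range(384)])
hsv=cv2.cvtColor(im,cv2.COLOR_RGB2HSV)
c=np.array([516.6,229.7])
near=np.hypot(Q[...,0]-c[0],Q[...,1]-c[1])<60
rim=Q[near&(Q[...,2]>50)&(Q[...,2]<60)]; print('rim',len(rim),cv2.minEnclosingCircle(rim[:,:2].astype(np.float32)),np.median(rim[:,2]))
for nm,m in(('red',((hsv[...,0]<8)|(hsv[...,0]>172))&(hsv[...,1]>110)),('green',(hsv[...,0]>40)&(hsv[...,0]<85)&(hsv[...,1]>110)&(hsv[...,2]>70))):
    n,l,st,ce=cv2.connectedComponentsWithStats((m&near).astype(np.uint8))
    for i in range(1,n):
        if st[i,4]>5:
            p=Q[l==i].mean(0); e=p[:2]-c
            print(nm,st[i,4],ce[i][::-1],p,np.hypot(*e),np.degrees(np.arctan2(e[1],e[0])))
```

```text
to [10.2 -0.2  9. ] [ 0.  0. -0.] | at 6.35 [459.1 146.1 219.9] [180.    0.1  54.1] j [-53.  21.  39. 125. -20.  41. -36.] F [-0.6  0.3 -3.4] T [-0.  -0.1  0.1] 43.2
rim 3848 ((517.4115600585938, 230.4247589111328), 41.45171356201172) 55.562997180372406
red 51 [ 43.  298.7] [556.6 215.5  42.9] 42.48340537108925 -19.542814264473826
red 60 [ 70.7 207. ] [477.3 245.1  39.7] 42.17520746972778 158.6048280820983
green 50 [  4.  251.6] [539.6 261.7  56.1] 39.41374438132431 54.28563765457964
green 58 [105.  252.8] [493.4 196.6  41.5] 40.407478106932864 -125.11706919770495
```

View pics/e.png

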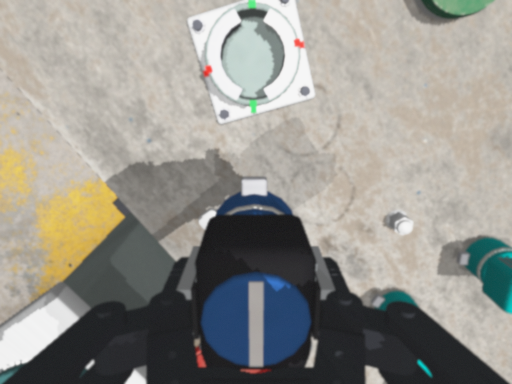

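The view shows the lower stage at (row 58, col 253), its green marks at (4, 252) and (105, 253) in line with the held part's lug at (186, 254). The centre is about (517, 230) from both cameras.

Emit:
jog_arm:
  deltas:
    - {"travel": [3, -0.1, 1], "dr": [0, 0, 0], "jaw": -1}
    - {"travel": [7, -0.2, 3], "dr": [0, 0, 0], "jaw": -1}
    - {"travel": [10.2, -0.23, 6], "dr": [0, 0, 0], "jaw": -1}
    - {"travel": [10.2, -0.23, 9], "dr": [0, 0, 0], "jaw": -1}
    - {"travel": [10.2, -0.23, 10.5], "dr": [0, 0, 0], "jaw": -1}
    - {"travel": [10.2, -0.23, 10.5], "dr": [0, 0, 0], "jaw": -1}
    - {"travel": [10.2, -0.23, 10.5], "dr": [0, 0, 0], "jaw": -1}
    - {"travel": [10.2, -0.23, 10.5], "dr": [0, 0, 0], "jaw": -1}

```text
clock: 7.2
ee_pos: [517.8, 231.3, 116.9]
tool_rot: [179.9, -0.1, 54.1]
wrist_force: [-0.0, 0.1, -3.3]
gripper_width: 43.1
grasp_force: 52.5
```

Run:
```python
from h import *
np.set_printoptions(precision=2,suppress=True)
P=[];Y=[]
for i in range(6):
    s=sense();P.append(s['ee_pos']);Y.append(s['tool_rot']); 
    if i<5: cams.snapshot('wrist')
print(np.mean(P,0),np.std(P,0),np.array(Y)[:,2])
to(517,230,105,54.3)
```

```text
[517.53 231.92 116.65] [0.24 0.35 0.25] [54.14 54.17 54.2  54.22 54.24 54.25]
to [-0.2   0.12  1.12] [ 0. -0. -0.] | at 7.45 [517.2 232.3 116.2] [180.   -0.1  54.2] j [-50.  35.  30. 119. -31.  34. -34.] F [ 0.2  0.4 -4.2] T [0.02 0.02 0.02] 43.4
```

Emit:
jog_arm:
  deltas:
    - {"travel": [-0.14, 0.1, 0.5], "dr": [0, 0, 0], "jaw": -1}
    - {"travel": [-0.14, 0.1, 1.0], "dr": [0, 0, 0], "jaw": -1}
    - {"travel": [-0.14, 0.1, 1.5], "dr": [0, 0, 0], "jaw": -1}
    - {"travel": [-0.14, 0.1, 1.8], "dr": [0, 0, 0], "jaw": -1}
    - {"travel": [-0.14, 0.1, 2.1], "dr": [0, 0, 0], "jaw": -1}
    - {"travel": [-0.14, 0.1, 2.4], "dr": [0, 0, 0], "jaw": -1}
    - {"travel": [-0.14, 0.1, 2.6], "dr": [0, 0, 0], "jaw": -1}
    - {"travel": [-0.14, 0.1, 2.6], "dr": [0, 0, 0], "jaw": -1}

```text
clock: 8.25
ee_pos: [516.7, 230.3, 89.0]
tool_rot: [-180.0, 0.0, 54.3]
wrist_force: [-0.2, 1.1, -3.6]
gripper_width: 43.2
grasp_force: 52.5
```

Emit:
jog_arm:
  deltas:
    - {"travel": [0, 0, 0.2], "dr": [0, 0, 0], "jaw": -1}
    - {"travel": [0, 0, 0.4], "dr": [0, 0, 0], "jaw": -1}
    - {"travel": [0, 0, 0.6], "dr": [0, 0, 0], "jaw": -1}
    - {"travel": [0, 0, 0.8], "dr": [0, 0, 0], "jaw": -1}
    - {"travel": [0, 0, 1.0], "dr": [0, 0, 0], "jaw": -1}
    - {"travel": [0, 0, 1.15], "dr": [0, 0, 0], "jaw": -1}
    - {"travel": [0, 0, 1.25], "dr": [0, 0, 0], "jaw": -1}
    - {"travel": [0, 0, 1.25], "dr": [0, 0, 0], "jaw": -1}

```text
clock: 9.05
ee_pos: [516.7, 230.3, 76.7]
tool_rot: [-180.0, 0.0, 54.2]
wrist_force: [-0.0, -0.4, -2.1]
gripper_width: 43.5
grasp_force: 52.5
```

Emit:
jog_arm:
  deltas:
    - {"travel": [0, 0, 0.1], "dr": [0, 0, 0], "jaw": -1}
    - {"travel": [0, 0, 0.1], "dr": [0, 0, 0], "jaw": -1}
    - {"travel": [0, 0, 0.2], "dr": [0, 0, 0], "jaw": -1}
    - {"travel": [0, 0, 0.2], "dr": [0, 0, 0], "jaw": -1}

```text
clock: 9.45
ee_pos: [516.7, 230.4, 74.7]
tool_rot: [-180.0, 0.0, 54.3]
wrist_force: [-0.6, 0.3, -3.0]
gripper_width: 43.9
grasp_force: 52.5
```

Emit:
jog_arm:
  deltas:
    - {"travel": [0, 0, 0.1], "dr": [0, 0, 0], "jaw": -1}
    - {"travel": [0, 0, 0.1], "dr": [0, 0, 0], "jaw": -1}
    - {"travel": [0, 0, 0.2], "dr": [0, 0, 0], "jaw": -1}
    - {"travel": [0, 0, 0.2], "dr": [0, 0, 0], "jaw": -1}

```text
clock: 9.85
ee_pos: [516.7, 230.4, 72.7]
tool_rot: [-180.0, 0.0, 54.3]
wrist_force: [-0.5, 0.1, -2.9]
gripper_width: 43.8
grasp_force: 52.5
```

Emit:
jog_arm:
  deltas:
    - {"travel": [0, 0, 0.1], "dr": [0, 0, 0], "jaw": -1}
    - {"travel": [0, 0, 0.15], "dr": [0, 0, 0], "jaw": -1}
    - {"travel": [0, 0, 0.2], "dr": [0, 0, 0], "jaw": -1}
    - {"travel": [0, 0, 0.2], "dr": [0, 0, 0], "jaw": -1}

```text
clock: 10.25
ee_pos: [516.8, 230.3, 70.7]
tool_rot: [-180.0, 0.0, 54.2]
wrist_force: [0.3, 0.3, -3.5]
gripper_width: 43.4
grasp_force: 52.5
```

Run:
```python
from h import *
np.set_printoptions(precision=1,suppress=True)
to(517,230,70,54.3)
im,d=cams.snapshot('scene'); I=info('scene')
q=cams.spot_in('lower_stage','scene')[:1]; print(q)
c=im[120:200,140:240]; save('f',cv2.resize(c,(750,600),interpolation=cv2.INTER_CUBIC))
iw=info('wrist'); s=sense(); im,d=cams.snapshot('wrist'); hsv=cv2.cvtColor(im,cv2.COLOR_RGB2HSV)
b=(hsv[...,0]>100)&(hsv[...,0]<128)&(hsv[...,1]>120)
z=np.array([atd('wrist',p,d,iw) for p in np.argwhere(b)]); z=z[np.hypot(z[:,0]-517,z[:,1]-230)<30]; z=z[z[:,2]>100]; print('top',len(z),np.median(z,0),s['ee_pos'])
```

```text
to [-0.   0.   0.1] [-0.  0. -0.] | at 10.25 [516.8 230.3  70.7] [-180.     0.    54.2] j [-47.  39.  26. 120. -34.  29. -31.] F [ 0.3  0.3 -3.5] T [-0.  0.  0.] 43.4
[{'location': [162.8, 193.1], 'conf': 0.74}]
top 6741 [518.5 232.  114.5] [516.8 230.4  70.8]
```

View pics/f.png

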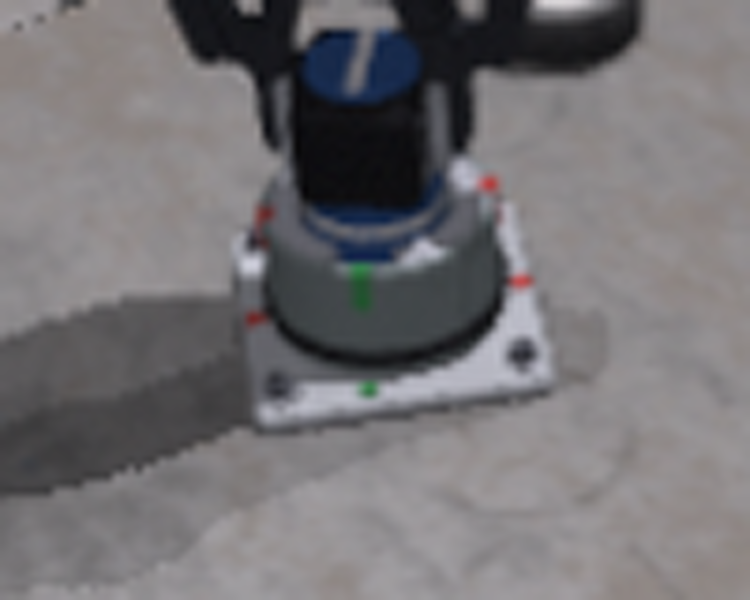

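The crop shows the part upright in the lower stage, with the green mark at (360, 285) in front. Lug depth isn't visible, so I'll check how far the blue top stands above the rim in the fixed cameras' depth.

Run:
```python
from h import *
np.set_printoptions(precision=1,suppress=True)
for n in('scene','top'):
    I=info(n); im,d=cams.snapshot(n); hsv=cv2.cvtColor(im,cv2.COLOR_RGB2HSV)
    Q=np.array([[atd(n,(r,c),d,I) for c in range(110,240)] for r in range(110,250)]); h=hsv[110:250,110:240]
    D=np.hypot(Q[...,0]-517,Q[...,1]-230)
    b=(h[...,0]>100)&(h[...,0]<128)&(h[...,1]>120)&(D<40)&(Q[...,2]>95)
    print(n,'blue',b.sum(),np.median(Q[b],0) if b.any() else '')
    r=Q[(D>36)&(D<40)&(Q[...,2]>48)&(Q[...,2]<62)]; print('rim',len(r),np.median(r,0))
    f=Q[(D>50)&(D<56)&(Q[...,2]>5)&(Q[...,2]<16)]; print('flange',len(f),np.median(f,0))
s=sense();print(s['wrist_force'],s['ft_torque'],s['effort'])
```

```text
scene blue 107 [515.1 226.1 112.8]
rim 93 [508.4 204.3  54.7]
flange 104 [492.5 191.7   9.8]
top blue 85 [508.5 215.4 114. ]
rim 129 [498.6 205.4  54.6]
flange 220 [485.  196.4   9.3]
[-0.1  0.8 -3.2] [0. 0. 0.] [  0.  -47.9   7.1 -10.3   0.    0.   -0. ]
```

Run:
```python
from h import *
np.set_printoptions(precision=1,suppress=True)
z=np.load('pics/top.npz'); d=z['d']; I=info('top')
Q=np.array([atd('top',(r,c),d,I) for r in range(165,245) for c in range(117,197)])
D=np.hypot(Q[:,0]-517,Q[:,1]-230)
for a,b in((0,10),(10,18),(18,25),(25,28),(28,35),(36,40)):
    m=(D>a)&(D<b); print(a,b,m.sum(),np.percentile(Q[m,2],[10,50,90]))
z=np.load('pics/e.npz'); d=z['d']
# wrist cam pose at e unknown now: compare depths via tool pose offset; use rows of stage centre
for rc in((58,253),(50,250),(65,255),(58,290),(30,225),(58,330),(110,300),(150,350)): print(rc,d[rc])
```

```text
0 10 72 [19.7 21.3 23.6]
10 18 170 [19.4 21.6 23.8]
18 25 189 [19.8 21.7 23.5]
25 28 113 [19.7 22.4 53.4]
28 35 402 [21.8 53.7 56.1]
36 40 233 [52.4 54.6 56.5]
(58, 253) 315.94165
(50, 250) 314.49213
(65, 255) 317.75214
(58, 290) 285.42636
(30, 225) 280.44193
(58, 330) 338.48276
(110, 300) 353.21622
(150, 350) 366.05945
```

Both cameras put the cavity floor at about 22 mm, not the stated 30. The part's bottom is near 25 mm and there is no contact force. I'll keep lowering gently until it touches.

Emit:
jog_arm:
  deltas:
    - {"travel": [0, 0, 0.1], "dr": [0, 0, 0], "jaw": -1}
    - {"travel": [0, 0, 0.2], "dr": [0, 0, 0], "jaw": -1}
    - {"travel": [0, 0, 0.2], "dr": [0, 0, 0], "jaw": -1}

```text
clock: 10.8
ee_pos: [516.8, 230.4, 68.9]
tool_rot: [-180.0, -0.0, 54.2]
wrist_force: [-0.7, 0.4, -2.2]
gripper_width: 43.4
grasp_force: 52.6
```

Emit:
jog_arm:
  deltas:
    - {"travel": [0, 0, 0.1], "dr": [0, 0, 0], "jaw": -1}
    - {"travel": [0, 0, 0.15], "dr": [0, 0, 0], "jaw": -1}
    - {"travel": [0, 0, 0.15], "dr": [0, 0, 0], "jaw": -1}

```text
clock: 11.1
ee_pos: [516.9, 230.5, 68.7]
tool_rot: [-179.9, -0.1, 54.2]
wrist_force: [-2.2, -1.0, 9.9]
gripper_width: 43.6
grasp_force: 53.9
```

Contact at TCP z 68.7 with about 13 N, so it has dropped in fully. I'll relax slightly and turn clockwise.

Emit:
jog_arm:
  deltas:
    - {"travel": [0, 0, -0.12], "dr": [0, 0, 0], "jaw": -1}
    - {"travel": [0, 0, -0.12], "dr": [0, 0, 0.1], "jaw": -1}
    - {"travel": [0, 0, -0.12], "dr": [0, 0, 0.2], "jaw": -1}
    - {"travel": [0, 0, -0.12], "dr": [0, 0, 0.3], "jaw": -1}
    - {"travel": [0, 0, -0.12], "dr": [0, 0, 0.4], "jaw": -1}
    - {"travel": [0, 0, -0.12], "dr": [0, 0, 0.5], "jaw": -1}
    - {"travel": [0, 0, -0.12], "dr": [0, 0, 0.6], "jaw": -1}
    - {"travel": [0, 0, -0.12], "dr": [0, 0, 0.6], "jaw": -1}

```text
clock: 11.9
ee_pos: [518.1, 230.7, 68.8]
tool_rot: [179.9, -0.1, 19.9]
wrist_force: [1.3, 0.1, 0.2]
gripper_width: 43.5
grasp_force: 52.8
```

```bash
python3 -c "
from h import *
to(516.8,230.4,68.8,-20.4)"
```

```text
to [-0.13 -0.02 -0.  ] [ 0.    -0.003  0.703] | at 11.9 [518.1 230.7  68.8] [ 1.799e+02 -1.000e-01  1.990e+01] j [-53.  42.  35. 120. -45.  32. -55.] F [1.3 0.1 0.2] T [ 0.   -0.29  0.06] 43.5
```

Emit:
jog_arm:
  deltas:
    - {"travel": [0, 0, 0], "dr": [0, 0, 0.1], "jaw": -1}
    - {"travel": [0, 0, 0], "dr": [0, 0, 0.2], "jaw": -1}
    - {"travel": [0, 0, 0], "dr": [0, 0, 0.3], "jaw": -1}
    - {"travel": [0, 0, 0], "dr": [0, 0, 0.4], "jaw": -1}
    - {"travel": [0, 0, 0], "dr": [0, 0, 0.5], "jaw": -1}
    - {"travel": [0, 0, 0], "dr": [0, 0, 0.6], "jaw": -1}
    - {"travel": [0, 0, 0], "dr": [0, 0, 0.66], "jaw": -1}
    - {"travel": [0, 0, 0], "dr": [0, 0, 0.66], "jaw": -1}

```text
clock: 12.7
ee_pos: [517.5, 229.4, 68.8]
tool_rot: [179.9, -0.1, -17.8]
wrist_force: [1.3, -1.6, 1.3]
gripper_width: 43.3
grasp_force: 52.9
```

Emit:
jog_arm:
  deltas:
    - {"travel": [0, 0, 0], "dr": [0, 0, 0.03], "jaw": -1}
    - {"travel": [0, 0, 0], "dr": [0, 0, 0.06], "jaw": -1}
    - {"travel": [0, 0, 0], "dr": [0, 0, 0.06], "jaw": -1}

```text
clock: 13.0
ee_pos: [517.1, 229.2, 68.8]
tool_rot: [179.9, -0.1, -21.1]
wrist_force: [0.4, -4.9, 4.3]
gripper_width: 43.5
grasp_force: 54.6
```

```bash
python3 -c "
from h import *
to(516.8,230.4,68.8,-20.4)"
```

```text
to [-0.08 -0.1  -0.  ] [ 0.002 -0.001 -0.013] | at 13.0 [517.1 229.2  68.8] [ 1.799e+02 -1.000e-01 -2.110e+01] j [-59.  46.  45. 120. -55.  38. -86.] F [ 0.4 -4.9  4.3] T [-1.32 -0.    1.35] 43.5
```

Emit:
jog_arm:
  deltas:
    - {"travel": [0, 0, 0], "dr": [0, 0, 0.03], "jaw": -1}
    - {"travel": [0, 0, 0], "dr": [0, 0, 0.03], "jaw": -1}

```text
clock: 13.2
ee_pos: [517.0, 229.5, 68.7]
tool_rot: [179.9, -0.1, -22.7]
wrist_force: [0.9, -5.8, 4.8]
gripper_width: 43.7
grasp_force: 64.0
```

```bash
python3 -c "
from h import *
to(516.8,230.4,68.8,-20.4)"
```

```text
to [-0.05 -0.08 -0.01] [ 0.003 -0.001 -0.04 ] | at 13.2 [517.  229.5  68.7] [ 1.799e+02 -1.000e-01 -2.270e+01] j [-59.  46.  46. 120. -55.  38. -88.] F [ 0.9 -5.8  4.8] T [-1.33  0.03  2.19] 43.7
```

Turning torque rises against the solid stop (1.35 to 2.2 N m at the red-mark yaw). I'll relax the twist, release and rise.

Emit:
jog_arm:
  deltas:
    - {"travel": [0, 0, 0], "dr": [0, 0, -0.02], "jaw": -1}
    - {"travel": [0, 0, 0], "dr": [0, 0, -0.02], "jaw": 1}
    - {"travel": [0, 0, 0], "dr": [0, 0, -0.02], "jaw": 1}
    - {"travel": [0, 0, 0], "dr": [0, 0, -0.02], "jaw": 1}
    - {"travel": [0, 0, 0], "dr": [0, 0, -0.02], "jaw": 1}
    - {"travel": [0, 0, 0], "dr": [0, 0, -0.02], "jaw": 1}
    - {"travel": [0, 0, 0], "dr": [0, 0, -0.02], "jaw": 1}
    - {"travel": [0, 0, 0], "dr": [0, 0, -0.02], "jaw": 1}

```text
clock: 14.0
ee_pos: [516.8, 230.4, 68.5]
tool_rot: [-180.0, 0.0, -22.0]
wrist_force: [0.7, -0.7, 0.2]
gripper_width: 85.2
grasp_force: 0.0
```

Emit:
jog_arm:
  deltas:
    - {"travel": [0, 0, -1], "dr": [0, 0, 0], "jaw": 1}
    - {"travel": [0, 0, -3], "dr": [0, 0, 0], "jaw": 1}
    - {"travel": [0, 0, -6], "dr": [0, 0, 0], "jaw": 1}
    - {"travel": [0, 0, -10], "dr": [0, 0, 0], "jaw": 1}
    - {"travel": [0, 0, -14], "dr": [0, 0, 0], "jaw": 1}
    - {"travel": [0, 0, -16], "dr": [0, 0, 0], "jaw": 1}
    - {"travel": [0, 0, -16], "dr": [0, 0, 0], "jaw": 1}
    - {"travel": [0, 0, -16], "dr": [0, 0, 0], "jaw": 1}

```text
clock: 14.8
ee_pos: [516.5, 230.5, 228.9]
tool_rot: [-180.0, 0.0, -22.0]
wrist_force: [-0.4, 0.1, -0.6]
gripper_width: 85.3
grasp_force: 0.0
```

Run:
```python
from h import *
np.set_printoptions(precision=1,suppress=True)
I=info('wrist'); im,d=cams.snapshot('wrist'); im2,_=cams.snapshot('scene'); hsv=cv2.cvtColor(im,cv2.COLOR_RGB2HSV)
Q=np.array([[atd('wrist',(r,c),d,I) for c in range(512)] for r in range(384)])
near=np.hypot(Q[...,0]-517,Q[...,1]-230)<40
b=near&(hsv[...,0]>100)&(hsv[...,0]<128)&(hsv[...,1]>120)&(Q[...,2]>95); print('blue',np.median(Q[b],0))
w=near&(hsv[...,1]<90)&(hsv[...,2]>140)&(Q[...,2]>100); P=Q[w][:,:2]; v=np.linalg.svd(P-P.mean(0))[2][0]; print('line',len(P),np.degrees(np.arctan2(v[1],v[0])))
t=Q[near&(Q[...,2]>100)]; print(cv2.minAreaRect(t[:,:2].astype(np.float32)))
a=cv2.resize(im[60:330,120:390],(400,400)); c=cv2.resize(im2[110:210,140:240],(400,400),interpolation=cv2.INTER_CUBIC); save('g',np.hstack([a,c]))
to(517,230,230,-20)
```

```text
blue [518.2 229.8 112.4]
line 355 161.04171031226758
((517.2546997070312, 228.77699279785156), (76.1162109375, 54.13957595825195), 73.61256408691406)
to [ 0.1 -0.  -0.2] [ 0.  0. -0.] | at 14.9 [515.7 230.3 227.5] [179.9   0.1 -22. ] j [ -69.   35.   61.  115.  -39.   53. -100.] F [ 0.3  0.7 -0.3] T [ 0. -0. -0.] 85.3
```

View pics/g.png

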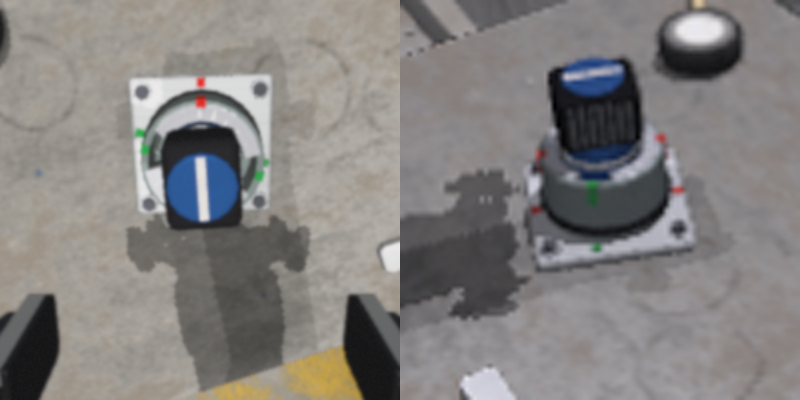

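The views show the part released, upright, with its white line pointing at the red marks (201, 82)/(200, 102). I'll measure the angle and tilt once more with the arm at rest.

Run:
```python
from h import *
np.set_printoptions(precision=2,suppress=True)
for n,rs,cs in(('wrist',(60,330),(100,400)),('top',(165,245),(117,197))):
    I=info(n); im,d=cams.snapshot(n); hsv=cv2.cvtColor(im,cv2.COLOR_RGB2HSV)
    Q=np.zeros(d.shape+(3,)); Z=Q.copy(); F=Q.copy()
    for r in range(*rs):
        for c in range(*cs):
            Q[r,c]=atd(n,(r,c),d,I); Z[r,c]=atz(n,(r,c),112,I)
    near=np.hypot(Q[...,0]-517,Q[...,1]-230)<60
    w=near&(hsv[...,1]<90)&(hsv[...,2]>140)&(Q[...,2]>100); P=Z[w][:,:2]; v=np.linalg.svd(P-P.mean(0))[2][0]
    print(n,'line',len(P),P.mean(0),np.degrees(np.arctan2(v[1],v[0])))
    t=Q[near&((hsv[...,0]>100)&(hsv[...,0]<128)&(hsv[...,1]>120)|w)&(Q[...,2]>106)]
    A=np.linalg.lstsq(np.c_[t[:,:2]-t[:,:2].mean(0),np.ones(len(t))],t[:,2],rcond=None)[0]; print('plane tilt deg',np.degrees(A[:2]),A[2],len(t))
    m=((hsv[...,0]<8)|(hsv[...,0]>172))&(hsv[...,1]>110)&near
    k,l,st,ce=cv2.connectedComponentsWithStats(m.astype(np.uint8))
    for i in range(1,k):
        if st[i,4]>4:
            p=Q[l==i].mean(0); e=p[:2]-[517,230]; print('red',st[i,4],p,np.degrees(np.arctan2(e[1],e[0])))
```

```text
wrist line 377 [509.96 228.67] -155.80659496534247
plane tilt deg [ -3.09 -28.68] 114.10760025845137 1840
red 28 [561.81 214.    11.22] -19.654938710186897
red 48 [554.58 216.56  53.79] -19.68405597117946
top line 11 [528.32 227.66] 145.49699851666966
plane tilt deg [-25.67   9.37] 111.12996850711666 40
red 7 [560.43 214.25  10.42] -19.93831369847863
red 6 [480.76 242.81  54.8 ] 160.53146897842598
red 8 [473.77 245.49  13.56] 160.28361151485012
```

Run:
```python
from h import *
np.set_printoptions(precision=2,suppress=True)
n='wrist'
I=info(n); im,d=cams.snapshot(n); hsv=cv2.cvtColor(im,cv2.COLOR_RGB2HSV)
Q=np.array([[atd(n,(r,c),d,I) for c in range(512)] for r in range(384)])
near=np.hypot(Q[...,0]-517,Q[...,1]-230)<24
blue=(hsv[...,0]>100)&(hsv[...,0]<128)&(hsv[...,1]>120)&near&(Q[...,2]>106)
k,l,st,ce=cv2.connectedComponentsWithStats(cv2.morphologyEx(blue.astype(np.uint8),cv2.MORPH_CLOSE,np.ones((15,15))))
disc=cv2.erode((l==1+st[1:,4].argmax()).astype(np.uint8),np.ones((5,5)))>0
t=Q[disc]; A=np.linalg.lstsq(np.c_[t[:,:2]-t[:,:2].mean(0),np.ones(len(t))],t[:,2],rcond=None)[0]
print('disc',len(t),t.mean(0),'tilt',np.degrees(A[:2]))
w=disc&(hsv[...,1]<90)&(hsv[...,2]>140)
P=np.array([atz(n,p,112,I) for p in np.argwhere(w)])[:,:2]; r=cv2.minAreaRect(P.astype(np.float32)); v=np.linalg.svd(P-P.mean(0))[2][0]
print('line',len(P),P.mean(0),np.degrees(np.arctan2(v[1],v[0])),r)
```

```text
disc 1496 [518.42 230.07 113.54] tilt [ 36.49 -14.43]
line 335 [518.24 230.21] 162.0726081678368 ((517.9855346679688, 230.29837036132812), (6.413168430328369, 34.98237609863281), 71.75825500488281)
```

Run:
```python
from h import *
np.set_printoptions(precision=1,suppress=True)
n='wrist'
I=info(n); im,d=cams.snapshot(n)
for r in range(130,225,6): print(r,d[r,255],atd(n,(r,255),d,I),im[r,255])
print([ (c,atd(n,(185,c),d,I)[2].round(1)) for c in range(220,290,8)])
```

```text
130 312.12997 [552.4 216.5  55.8] [227  55  48]
136 313.20233 [547.4 218.5  56.5] [205 204 208]
142 328.166 [540.1 221.5  43.4] [ 79  86 103]
148 286.5906 [542.3 220.6  86.5] [27 25 27]
154 268.60315 [541.2 221.  105.8] [31 30 33]
160 266.82938 [537.4 222.6 109.1] [41 40 43]
166 264.35522 [533.7 224.  113. ] [191 192 203]
172 266.20746 [529.1 225.9 112.7] [229 225 222]
178 266.24408 [524.9 227.6 114.2] [229 225 222]
184 270.95114 [519.5 229.8 111.2] [227 223 220]
190 269.06888 [515.8 231.3 114.6] [227 224 221]
196 272.69305 [510.5 233.4 112.7] [228 224 221]
202 275.19125 [505.4 235.5 111.9] [227 223 221]
208 275.54327 [500.9 237.3 113.1] [208 205 208]
214 283.35672 [493.9 240.1 107.4] [66 64 63]
220 400.15717 [446.8 259.1   1.3] [104 101  98]
[(220, np.float64(55.7)), (228, np.float64(56.2)), (236, np.float64(112.2)), (244, np.float64(370.5)), (252, np.float64(112.3)), (260, np.float64(112.1)), (268, np.float64(112.3)), (276, np.float64(111.8)), (284, np.float64(43.0))]
```

The top is level at about 112.5 mm, so the part is upright on the floor measured at about 22 mm. The line is within 1–2° of the red axis. The tool was still pressed against the stop at release, so I'm handing in.

```bash
python3 -c "
from h import *
print(env.finish_job())"
```

```text
the job is handed in; nothing more can be done
None
```

I set the blue and black upper stage on the lower stage, let it drop in fully, turned it clockwise to the stop at the red marks (line within about 2°), released it and handed in at about 15 s. It bottomed out about 7.5 mm lower than you gave (centre near 67.5 mm, not 75 mm), because the floor inside measures about 22 mm, not 30 mm; nothing else was touched.

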